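# Unlatch a board test fixture and hold its lid open

### The arm

A 7-joint arm with a two-finger parallel gripper is mounted at the origin on a cart in front of the work surface, level with it; the furniture and walls round the work are solid. World frame = base frame: x ahead of the robot, y to its left, z up, the work surface at z = 0. Lengths are in m, angles in rad, forces in N, time in s.
With the tool pointing down it reaches from about 0.425 to 0.875 m from the base axis. Payload 4.7 kg.
Tool frame: the origin (TCP) lies at the very end of the fingers, on their centre line; the grasp point (between the pads) lies 19 mm behind it; z points along the fingers, y is the line along which they close (so a half turn about z gives the same grasp; the last joint's range is limited). The gripper opens to 87 mm and grips with 3 to 60 N. Pads are 19 mm wide; open, the fingers measure 117 mm over their backs; the gripper's body (75 mm by 190 mm) begins 51 mm behind the grasp point.
Start: joints at [1.177, 0.321, -0.07, 1.45, 0.023, 1.371, -0.057], TCP at [0.258, -0.597, 0.202] pointing down, gripper open.
Joint ranges: [-2.86, 2.86], [-0.3, 2.09], [-1.38, 1.24], [0.06, 2.45], [-1.56, 4.7], [0.09, 2.05], [-2.69, 2.69]. Speed limits (rad/s): [2.57, 2.57, 3.14, 3.14, 3.14, 3.14, 3.14].

### API

Orientations are given as a rotation vector (axis times angle).
In Python, from bench import ctrl, get_image, job gives the robot as it stands.
- The arm moves only by the shell command python3 -m crank 'ROWS' [FORCE]. ROWS is JSON, a list that holds one entry, the list of rows, each a list of 5 numbers: the shift along the tool's x, y, z in mm, then the turn about the tool's z in rad, then the closure, from -1 (fully open) to 1 (shut), so that 0 is half open. A call has 1 to 10 rows; each row shifts and turns the commanded pose from where the row before left it, along the tool's axes as they then stand; what a row does not reach is not made up. A row lasts 1/12 s, in which the tool goes at most 41.7 mm and 7.16 degrees, less where a joint would pass 70% of its speed; a pose out of reach is approached as far as the arm can. A call with a gripper value outside its range is refused whole. The fingers move at their own pace and stop on an object; FORCE is the grip in N (left out, the last holds). Time passes only in rows, so rows that do not move let the fingers close. It gives the time, the measured TCP pose, the force, the opening and the grip force at its end, in the units of the state.
- ctrl.get_state(): the state, without advancing time (a new reading comes with each control period).
- get_image(name): name is "scene" or "top" or "wrist"; returns a dict with "pixels" (400x640x3 uint8, red, green, blue), "fx", "fy", "cx", "cy" (pixels), "T" (4x4, takes a point from camera to world coordinates); the wrist camera has in their place "T_tool_cam" (4x4, takes a point from camera to tool coordinates, whose origin is the TCP and whose axes are the flange's). Camera axes: x right, y down, z forward; pixel columns grow to the right and rows downward; lengths in m; the calibration is good to about 2 mm. A picture is of the moment at which its call begins: read the wrist's pose just before it. There is no depth.
- job.close_job(): hands the job in; it is judged then, once.
The state is a dict: "time": time; "joint_positions": joint angles; "qd": joint speeds; "joint_torque": joint torques, N m; "position": TCP position; "tool_rot": TCP orientation; "ft_force": force on the tool from outside, world axes, zero at the start; "torque": the same for the moment, N m; "grip_width": opening from 0.0 (shut) to 1.0 (fully open); "grip_force": force on a finger pad.
Only numpy, scipy, OpenCV 4.12 (cv2) and the standard library are available. Lean on these libraries where they do the work, as an engineer would, in place of code of your own. Each camera call takes 0.05 s, during which the arm holds its last target. There are 200 camera calls.

### The job

Open the board test fixture for me: pull the sprung latch knob at its front out to its stop so that the lid pops up, let the knob spring back in, then raise the lid to 60 degrees from shut, where I can reach both the board and the pressing pins under the lid. The lid's stay is missing and it falls if let go, so finish while the gripper is still holding it, kept still at 60 degrees. Leave the board in its nest and do not shift the other things on the desk.

Things in the scene. Friction and masses are not known exactly. Their poses are not given: they have to be found in the camera images.
- fixture: Board test fixture: a grey box 170 mm deep (x), 190 mm wide (y), heavy and fixed to the desk, with an aluminium top plate at 56 mm and a hinged aluminium lid. Origin at the centre of its underside on the desk; its x points from the front (latch knob, towards the robot) to the back (hinge), y to its left, z up.
- knob_grip (a point): Middle of the round black latch knob that stands out of the centre of the fixture's front, to grip it at: knob 25 mm across, 24 mm long along fixture x, its axis 38 mm above the desk; this point is 120 mm ahead (fixture -x) of the fixture's origin and moves with the knob. The knob's shaft and barrel fill the space between knob and front wall; there is free desk on both sides of the knob and below it.
- latch_knob (a joint): How far the latch knob is pulled out (m): 0 in (its spring holds it there), 0.014 at its stop; pulled straight along fixture -x. Spring 3 N at rest, 8 N at the stop. Its bolt lets the lid's hook go at about 8 mm; let go, it springs back in.
- lid_grip (a point): Middle of the lid's D handle, a round steel bar 10 mm thick along fixture y, straight for 120 mm, 38 mm above the lid's top face (bar axis to face), 40 mm behind the lid's front edge. With the lid shut it lies 45 mm ahead (fixture -x) of the fixture's origin and 110 mm above the desk; it moves with the lid: 131 mm from the hinge axis, at shut 123 mm ahead of it and 44 mm above it. A gripped bar can turn between the fingers.
- lid_hinge (a point): Point on the lid's hinge axis, which runs along fixture y at the back: 78 mm behind (fixture +x) the fixture's origin, 66 mm above the desk. Does not move.
- lid (a joint): Opening angle of the lid (rad) about the hinge: 0 shut and latched, the front edge rises as it grows; 1.047 is 60 degrees, stop at 1.75. Lid about 0.4 kg, 10 mm thick, top face 72 mm above the desk when shut. Unlatched, two sprung lifters push it up to about 0.1 rad, where the bolt can no longer catch it; above that nothing carries it and it falls back.
- board_mid (a point): Middle of the circuit board (55x80x15 mm, 80 along fixture y) lying loose in the nest under the lid; 10 mm behind the fixture's origin, 51 mm above the desk. To be left where it is.
- jar_mid (a point): open pot of flux paste, 70 mm across, 100 mm tall with its spatula; this point is 40 mm above its foot. Bystander at the right
- next_board_mid (a point): the next circuit board, 55x80x15 mm, lying on the desk right of the fixture; point at its middle. Bystander
- relays_mid (a point): small relay board 22x60x14 mm lying right of the fixture; point at its middle. Bystander
- probe_mid (a point): grey test probe 13x85x13 mm lying at the back right; point at its middle. Bystander
- driver_mid (a point): screwdriver 164 mm long, 20 mm thick, lying along the desk's front edge, right; point at its middle. Bystander
- tape_mid (a point): roll of masking tape, 100 mm across, 25 mm high, at the back left; point at its middle. Bystander
- tin_mid (a point): tip cleaning tin, 84 mm across, 31 mm high, at the back, right of the lamp's foot; point at its middle. Bystander
- cutters_mid (a point): flush cutters 36x103x11 mm lying near the desk's front edge, right of the fixture; point at their middle. Bystander

How it is judged:
By the outcome, as a careful person would: the job done as asked, in the order asked, and still so for the second after the job is handed in, while the arm keeps its last pose, push and grip.
It also fails if it takes over 51 s, if anything falls off the work surface, if the arm or the gripper's body presses on something with over 40 N, if the wrist force passes 120 N, or if a joint passes its speed limit or range.

## Working session

There is one attempt and no reset: what is moved stays moved. The work goes in short steps, Python scripts to look and compute and a shell command to move; the robot and the scene stay as the last step left them, time stands still between calls to the robot, and variables do not carry over. Pictures are saved under pics/ and viewed, at most 10 in all, crops included, and the job is handed in when it is done.

```bash
mkdir -p pics; ls
python3 - <<'E'
from bench import ctrl,get_image
import cv2,numpy as np
np.set_printoptions(precision=4,suppress=True)
s=ctrl.get_state();print(s)
for n in("scene","top"):
    i=get_image(n);cv2.imwrite(f"pics/{n}0.png",i["pixels"][:,:,::-1]);np.savez(f"{n}0.npz",**i);print(n,i["fx"],i["cx"],i["cy"],i["T"])
E
```

```text
pics
{'time': 0.0, 'joint_positions': array([ 1.1771,  0.3218, -0.0701,  1.4517,  0.0226,  1.3708, -0.0569]), 'qd': array([ 0.0011,  0.0014,  0.0006,  0.0014, -0.0005,  0.0001, -0.0015]), 'joint_torque': array([  0.0006, -49.1285,  -0.4033, -31.2532,  -0.0638,   0.0436,
         0.0002]), 'position': array([ 0.2575, -0.5962,  0.2008]), 'tool_rot': array([-3.0747, -0.6358,  0.0008]), 'ft_force': array([ 0.2311, -0.3407,  0.9513]), 'torque': array([-0.0194, -0.0024, -0.0095]), 'grip_force': 0.0, 'grip_width': 0.9999446758603154}
scene 424.7999850317677 320.54542991481793 198.59129761596722 [[-0.5987 -0.4588  0.6566 -0.0887]
 [-0.801   0.343  -0.4907  0.5044]
 [-0.0001 -0.8197 -0.5728  0.6934]
 [ 0.      0.      0.      1.    ]]
top 382.2106501853902 323.09062351281756 193.37179617970213 [[-0.0106 -0.99    0.1409  0.4647]
 [-0.9999  0.0117  0.0072  0.0144]
 [-0.0088 -0.1408 -0.99    1.0148]
 [ 0.      0.      0.      1.    ]]
```

View pics/scene0.png

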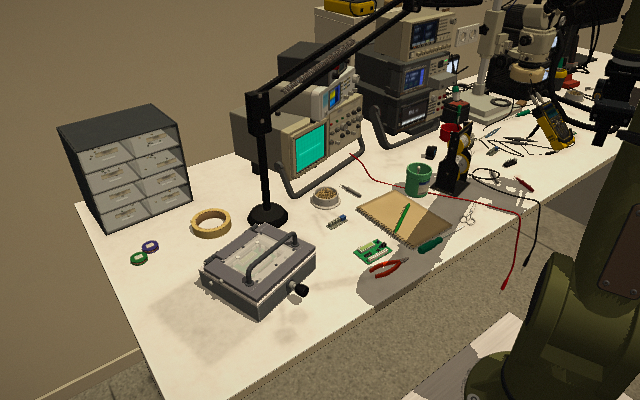

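View pics/top0.png

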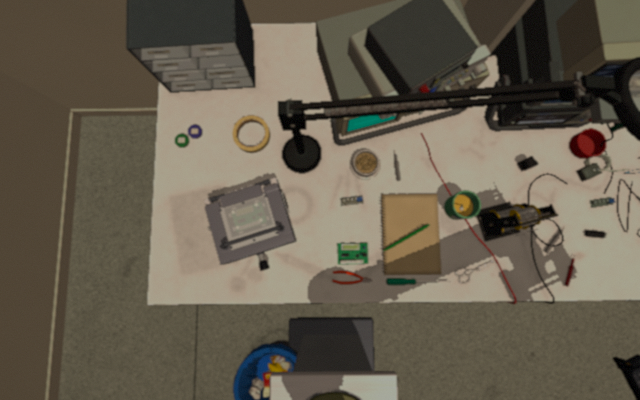

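The scene view shows the fixture with its knob at about (299,290) and its handle bar near (250–295,240–270). In the top view the knob is at about (263,262) and the fixture is centred near (250,220), turned slightly. Next I'll take a zoomed crop.

```bash
cat > h.py <<'E'
import numpy as np
np.set_printoptions(precision=4,suppress=True)
def ray(i,u,v):
    T=i["T"];d=T[:3,:3]@np.array([(u-i["cx"])/i["fx"],(v-i["cy"])/i["fy"],1]);return T[:3,3],d
def plane(i,u,v,z):
    o,d=ray(i,u,v);return o+d*(z-o[2])/d[2]
def proj(i,p):
    c=np.linalg.inv(i["T"])@np.r_[p,1];return np.array([c[0]/c[2]*i["fx"]+i["cx"],c[1]/c[2]*i["fy"]+i["cy"]])
E
python3 - <<'E'
import cv2,numpy as np
from h import *
a=np.load("top0.npz");b=np.load("scene0.npz")
A=cv2.resize(a["pixels"][165:280,195:307],None,fx=3.5,fy=3.5,interpolation=cv2.INTER_CUBIC)
B=cv2.resize(b["pixels"][215:325,192:322],None,fx=3,fy=3,interpolation=cv2.INTER_CUBIC)
C=np.zeros((410,790,3),np.uint8);C[:A.shape[0],:A.shape[1]]=A;C[:B.shape[0],400:400+B.shape[1]]=B
cv2.imwrite("pics/crop.png",np.clip(C[:,:,::-1]*1.5,0,255).astype(np.uint8))
print(plane(a,263,262,.038),plane(b,299,290,.038))
E
```

```text
[0.4308 0.1749 0.038 ] [0.4259 0.1752 0.038 ]
```

View pics/crop.png

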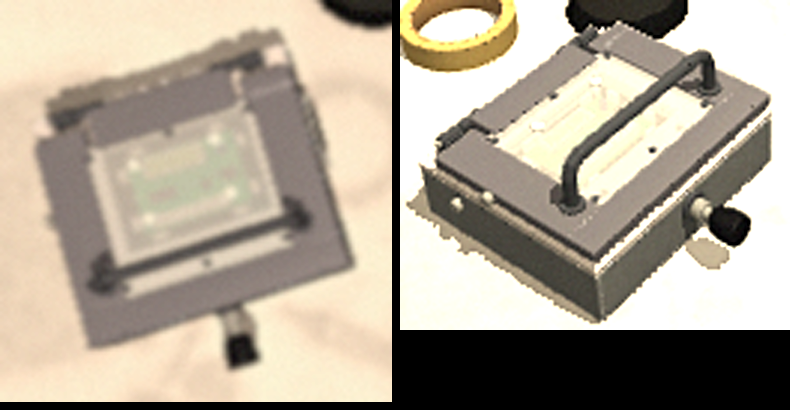

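The crop shows the knob at about (264,265) in the top view and (302,290) in the scene view. The bar runs from (224,244) to (282,226) in the top view.

Run:
```python
from h import *
a=np.load("top0.npz");b=np.load("scene0.npz")
t=lambda u,v,z:plane(a,u/3.5+195,v/3.5+165,z)
s=lambda u,v,z:plane(b,(u-400)/3+192,v/3+215,z)
k1,k2=t(241,349,.038),s(731,226,.038);print("knob",k1,k2)
for n,f,p,q,z in(("edge",t,(90,346),(353,266),.072),("bar",t,(106,272),(300,213),.108),("edge",s,(597,253),(768,100),.072),("bar",s,(572,158),(704,58),.11)):
    P,Q=f(*p,z),f(*q,z);d=P-Q;print(n,P,Q,(P+Q)/2,"yaw",np.arctan2(-d[0],d[1]),np.linalg.norm(d))
```

```text
knob [0.424  0.1726 0.038 ] [0.4211 0.1703 0.038 ]
edge [0.4286 0.2723 0.072 ] [0.4818 0.0893 0.072 ] [0.4552 0.1808 0.072 ] yaw 0.28312283691451684 0.1905902746443472
bar [0.4789 0.253  0.108 ] [0.5172 0.1223 0.108 ] [0.498  0.1876 0.108 ] yaw 0.2846758535439914 0.13613029814105565
edge [0.4268 0.2689 0.072 ] [0.4792 0.0961 0.072 ] [0.453  0.1825 0.072 ] yaw 0.2943570617541558 0.18053768439726478
bar [0.4751 0.256  0.11  ] [0.508  0.1312 0.11  ] [0.4915 0.1936 0.11  ] yaw 0.25744771213158535 0.12902808939658442
```

```bash
python3 -m crank '[[[0,0,0,0.065,-1],[12,-16,0,0.06,-1],[25,-32,0,0,-1],[25,-32,0,0,-1],[25,-32,0,0,-1],[25,-32,0,0,-1],[25,-32,0,0,-1],[25,-32,0,0,-1],[25,-32,0,0,-1],[25,-32,0,0,-1]]]' 40
cat >> h.py <<'E'
YAW=.283
def to(p,K=None):
    "mm along tool axes (tool pointing down) from measured pose to p, and yaw"
    from bench import ctrl
    from scipy.spatial.transform import Rotation as R
    s=ctrl.get_state();M=R.from_rotvec(s["tool_rot"]).as_matrix()
    print("t",s["time"],"pos",s["position"],"yaw",np.arctan2(M[1,0],M[0,0]),"z",M[:,2],"F",s["ft_force"],"grip",s["grip_width"]*87,s["grip_force"],"q",s["joint_positions"])
    print("shift mm",M.T@(np.array(p)-s["position"])*1000)
E
python3 -c "
from h import *
to((.45,0,.2));to((.418,.170,.1))"
```

```text
time: 0.93
position: [0.3844, -0.2739, 0.2017]
tool_rot: [3.11, 0.442, -0.001]
ft_force: [2.4, 0.1, -0.2]
grip_width: 1.005
grip_force: 0.0
t 0.9333 pos [ 0.3844 -0.2739  0.2017] yaw 0.28261285971255645 z [-0.0005 -0.0002 -1.    ] F [ 2.353   0.1311 -0.1776] grip 87.43854638871622 0.0 q [ 0.8748 -0.0474 -0.3009  1.8641 -0.0141  1.3231 -0.7105]
shift mm [ 139.4288 -244.7424    1.5955]
t 0.9333 pos [ 0.3844 -0.2739  0.2017] yaw 0.28261285971255645 z [-0.0005 -0.0002 -1.    ] F [ 2.353   0.1311 -0.1776] grip 87.43854638871622 0.0 q [ 0.8748 -0.0474 -0.3009  1.8641 -0.0141  1.3231 -0.7105]
shift mm [ 156.1542 -416.9246  101.5831]
```

```bash
python3 -m crank '[[[19,-28,0,0,-1],[19,-28,0,0,-1],[19,-28,0,0,-1],[19,-28,0,0,-1],[19,-28,0,0,-1],[19,-28,0,0,-1],[19,-28,0,0,-1],[6,-35,0,0,-1],[4,-35,0,0,-1],[2,-35,0,0,-1]]]'
python3 -c "
from h import *
to((.418,.170,.1))"
```

```text
time: 1.77
position: [0.439, 0.0554, 0.2015]
tool_rot: [-3.11, -0.443, 0.001]
ft_force: [1.1, 0.2, 0.1]
grip_width: 0.998
grip_force: 0.0
t 1.7667 pos [0.439  0.0554 0.2015] yaw 0.2831499417880875 z [-0.0006  0.0003 -1.    ] F [1.131  0.1813 0.0959] grip 86.82637737624317 0.0 q [ 0.5696 -0.1254 -0.6892  1.9119 -0.0824  1.328  -1.3835]
shift mm [  11.8574 -115.8739  101.5929]
```

```bash
python3 -m crank '[[[2,-25,0,0,-1],[2,-25,0,0,-1],[2,-25,10,0,-1],[2,-25,15,0,-1],[2,-16,20,0,-1],[2,0,20,0,-1],[0,0,16,0,-1],[0,0,10,0,-1],[0,0,0,0,-1]]]'
python3 - <<'E'
from h import *
from bench import get_image
import cv2
to((.418,.170,.1))
i=get_image("wrist");np.savez("w1.npz",**i);print(i["T_tool_cam"],i["fx"],i["cx"],i["cy"])
cv2.imwrite("pics/w1.png",i["pixels"][:,:,::-1])
E
```

```text
time: 2.52
position: [0.4168, 0.1676, 0.1088]
tool_rot: [3.11, 0.443, -0.007]
ft_force: [-0.3, -0.5, -0.0]
grip_width: 1.001
grip_force: 0.0
t 2.5167 pos [0.4168 0.1676 0.1088] yaw 0.2829771958282956 z [-0.0045 -0.0007 -1.    ] F [-0.3135 -0.4504 -0.0415] grip 87.11311714183026 0.0 q [ 0.4576 -0.0045 -0.8834  2.0152 -0.0052  1.1336 -1.7113]
shift mm [ 1.8757 -1.9727  8.7635]
[[-0.0003 -0.9607 -0.2777  0.0759]
 [ 1.     -0.0004  0.0002  0.0013]
 [-0.0003 -0.2777  0.9607 -0.1829]
 [ 0.      0.      0.      1.    ]] 285.7353558072496 324.2840781106039 203.12751220626689
```

View pics/w1.png

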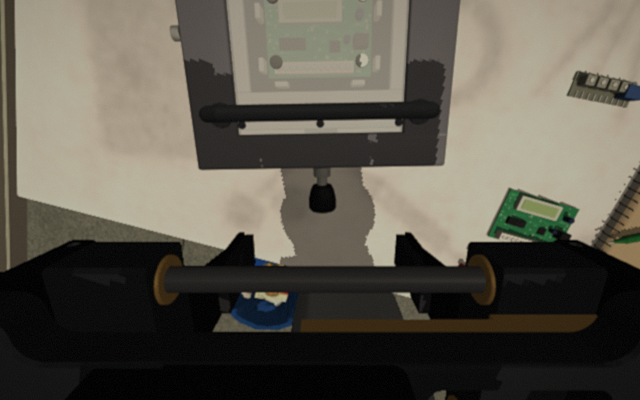

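The wrist view shows the knob centred near (322,197), the bar running (215,113) to (432,108), and the lid's front edge from (200,168) to (447,164). It is nearly square to the tool.

```bash
cat >> h.py <<'E'
def wcam(i,pos,rv):
    from scipy.spatial.transform import Rotation as R
    T=np.eye(4);T[:3,:3]=R.from_rotvec(rv).as_matrix();T[:3,3]=pos
    return dict(T=T@i["T_tool_cam"],fx=i["fx"],fy=i["fy"],cx=i["cx"],cy=i["cy"])
E
python3 - <<'E'
from h import *
from bench import ctrl
import math
i=np.load("w1.npz");s=ctrl.get_state()
c=wcam(i,s["position"],s["tool_rot"])
for n,p,q,z in(("edge",(200,168),(447,164),.072),("bar",(215,113.5),(432,109),.11)):
    P,Q=plane(c,*p,z),plane(c,*q,z);d=P-Q;print(n,(P+Q)/2,math.atan2(-d[0],d[1]),np.linalg.norm(d))
k=plane(c,322,197,.042);print("knob",k)
to(np.r_[k[:2],.019])
E
```

```text
edge [0.4583 0.179  0.072 ] 0.29866667385507784 0.1916418582919577
bar [0.4962 0.1898 0.11  ] 0.30212948270650086 0.132285337626187
knob [0.4263 0.1711 0.042 ]
t 2.5667 pos [0.4178 0.1679 0.1101] yaw 0.2827309342418925 z [-0.0024 -0.0002 -1.    ] F [-0.0857 -0.0673  0.4159] grip 87.0599648453789 0.0 q [ 0.4579 -0.0058 -0.8831  2.0131 -0.0058  1.1344 -1.7108]
shift mm [ 9.2273 -0.6605 91.1159]
```

```bash
python3 -m crank '[[[4,0,8,-0.015,-1],[0,0,18,0,-1],[0,0,25,0,-1],[0,0,20,0,-1],[0,0,12,0,-1],[0,0,7,0,-1],[0,0,0,0,-1],[0,0,0,0,0.2]]]'
python3 -c "
from h import *
to((.421,.1685,.019))"
```

```text
time: 3.23
position: [0.4233, 0.1697, 0.0217]
tool_rot: [-3.107, -0.466, -0.002]
ft_force: [-0.9, 0.1, -0.8]
grip_width: 0.978
grip_force: 0.0
t 3.2333 pos [0.4233 0.1697 0.0217] yaw 0.2976804670219375 z [ 0.001   0.0004 -1.    ] F [-0.8673  0.119  -0.7899] grip 85.11984517850443 0.0 q [ 0.4023  0.1677 -0.8829  2.0903  0.1595  0.9492 -1.84  ]
shift mm [-2.5126  0.4334  2.7068]
```

```bash
python3 -m crank '[[[-2,0,2,0,0.6],[0,0,0,0,1],[0,0,0,0,1],[0,0,0,0,1],[0,0,0,0,1],[0,0,0,0,1],[0,0,0,0,1],[0,0,0,0,1],[0,0,0,0,1]]]' 40
python3 -c "
from h import *
to((.421,.1685,.019))"
```

```text
time: 3.98
position: [0.4206, 0.1688, 0.0189]
tool_rot: [3.107, 0.466, -0.0]
ft_force: [-0.6, -0.3, -0.2]
grip_width: 0.329
grip_force: 0.5
t 3.9833 pos [0.4206 0.1688 0.0189] yaw 0.29780207887436805 z [-0.     -0.0001 -1.    ] F [-0.5768 -0.3314 -0.2111] grip 28.6289706489733 0.47014126774229226 q [ 0.403   0.1671 -0.8834  2.0977  0.1595  0.9434 -1.8406]
shift mm [ 0.2663  0.3787 -0.0923]
```

Nearly closed. I'll finish the grip and pull in small steps.

```bash
python3 -m crank '[[[0,0,0,0,1],[0,0,0,0,1],[0,0,0,0,1],[-2,0,0,0,1],[-2,0,0,0,1],[-2,0,0,0,1],[-2,0,0,0,1],[-2,0,0,0,1],[-2,0,0,0,1],[0,0,0,0,1]]]' 40
python3 -c "
from h import *
to((.4206,.1688,.0189))"
```

```text
time: 4.82
position: [0.4107, 0.1677, 0.0192]
tool_rot: [-3.103, -0.467, -0.007]
ft_force: [4.8, 8.2, -8.7]
grip_width: 0.256
grip_force: 38.3
t 4.8167 pos [0.4107 0.1677 0.0192] yaw 0.2986806231591799 z [ 0.0042  0.0042 -1.    ] F [ 4.7925  8.161  -8.6807] grip 22.31464183169273 38.31358209151176 q [ 0.4172  0.1342 -0.8922  2.1234  0.1278  0.932  -1.8186]
shift mm [9.8165 1.8216 0.2997]
```

```bash
python3 -m crank '[[[-2,0,0,0,1],[-2,0,0,0,1],[-2,0,0,0,1],[0,0,0,0,1],[0,0,0,0,1]]]' 40
python3 -c "
from h import *
to((.4206,.1688,.0189))"
```

```text
time: 5.23
position: [0.4067, 0.1664, 0.0193]
tool_rot: [-3.102, -0.466, -0.013]
ft_force: [8.8, 8.5, -13.6]
grip_width: 0.251
grip_force: 37.8
t 5.2333 pos [0.4067 0.1664 0.0193] yaw 0.29850632006258404 z [ 0.0074  0.0058 -1.    ] F [  8.7993   8.4697 -13.6033] grip 21.873807236304014 37.83516367926495 q [ 0.4242  0.1177 -0.8951  2.1354  0.1126  0.9261 -1.8068]
shift mm [14.0179  1.8086  0.5395]
```

```bash
python3 -m crank '[[[-2,0,0,0,1],[-1,0,0,0,1],[0,0,0,0,1]]]' 40
python3 - <<'E'
from h import *
from bench import get_image
import cv2
to((.4206,.1688,.0189))
b=get_image("scene");np.savez("s2.npz",**b);w=get_image("wrist")
B=cv2.resize(b["pixels"][205:325,182:332],None,fx=3,fy=3,interpolation=cv2.INTER_CUBIC)
C=np.zeros((360,800,3),np.uint8);C[:,:450]=B;C[:200,450:770]=cv2.resize(w["pixels"],(320,200))
cv2.imwrite("pics/p2.png",np.clip(C[:,:,::-1]*1.4,0,255).astype(np.uint8))
E
```

```text
time: 5.48
position: [0.4066, 0.1664, 0.0198]
tool_rot: [-3.1, -0.466, -0.023]
ft_force: [15.5, 10.3, -20.5]
grip_width: 0.251
grip_force: 37.0
t 5.4833 pos [0.4066 0.1664 0.0198] yaw 0.29850475101767626 z [ 0.0134  0.0084 -0.9999] F [ 15.4552  10.2586 -20.4625] grip 21.851845911463645 37.00562746389096 q [ 0.4277  0.1093 -0.8962  2.1407  0.1054  0.9194 -1.8005]
shift mm [14.0575  1.8436  1.0574]
```

View pics/p2.png

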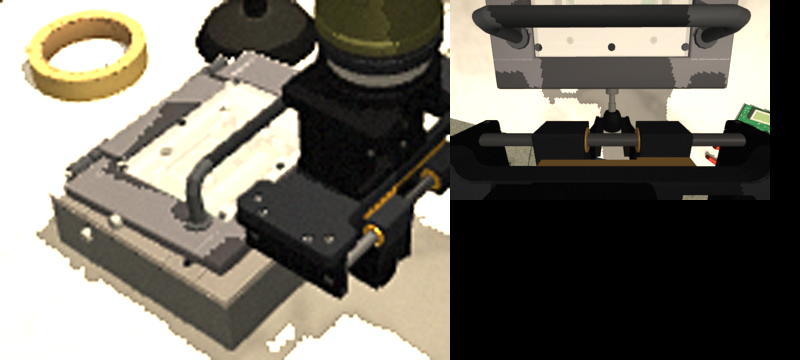

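The lid has popped: there is a gap between lid and plate at the front (scene crop, about (130,240)), and the knob is on its stop. I'll release it and rise.

```bash
python3 -m crank '[[[0,0,0,0,-1],[0,0,0,0,-1],[0,0,0,0,-1],[0,0,0,0,-1],[0,0,0,0,-1],[0,0,0,0,-1],[0,0,-20,0,-1],[0,0,-35,0,-1],[0,0,-35,0,-1],[0,0,-35,0,-1]]]' 40
python3 -c "
from h import *
to((.5013,.1925,.2))"
```

```text
time: 6.42
position: [0.3998, 0.1626, 0.1452]
tool_rot: [3.107, 0.467, -0.001]
ft_force: [1.0, 0.2, 0.1]
grip_width: 0.928
grip_force: 0.0
t 6.4167 pos [0.3998 0.1626 0.1452] yaw 0.29831217944310306 z [-0.0009 -0.0003 -1.    ] F [1.0148 0.2087 0.1419] grip 80.7138925148385 0.0 q [ 0.4937 -0.12   -0.8716  2.0092 -0.0981  1.2124 -1.6122]
shift mm [105.7719   1.2556 -54.9325]
```

```bash
python3 -m crank '[[[5,0,-30,0,-1],[20,0,-22,0,-1],[30,0,0,0,-1],[30,0,0,0,-1],[20,0,0,0,-1],[0,0,0,-0.12,-1],[0,0,0,-0.12,-1],[0,0,0,-0.12,-1],[0,0,0,-0.12,-1],[0,0,0,-0.12,-1]]]'
python3 -m crank '[[[0,0,0,-0.12,-1],[0,0,0,-0.12,-1],[0,0,0,-0.12,-1],[0,0,0,-0.12,-1],[0,0,0,-0.12,-1],[0,0,0,-0.12,-1],[0,0,0,-0.12,-1],[0,0,0,-0.12,-1],[0,0,0,0,-1],[0,0,0,0,-1]]]'
python3 - <<'E'
from h import *
from bench import get_image,ctrl
import cv2
to((.5013,.1925,.2))
s=ctrl.get_state();b=get_image("scene");w=get_image("wrist");np.savez("w3.npz",pos=s["position"],rv=s["tool_rot"],**w)
B=cv2.resize(b["pixels"][195:315,192:322],(390,360),interpolation=cv2.INTER_CUBIC)
C=np.zeros((600,800,3),np.uint8);C[:240,:260]=B[:240,:260] if 0 else cv2.resize(B,(260,240));C[200:,160:]=np.where(np.ones((400,640,1),bool),w["pixels"],0)
C[:240,:260]=cv2.resize(B,(260,240))
cv2.imwrite("pics/p3.png",np.clip(C[:,:,::-1]*1.4,0,255).astype(np.uint8))
E
```

```text
time: 7.25
position: [0.5007, 0.1932, 0.1956]
tool_rot: [2.826, 1.372, -0.001]
ft_force: [-0.7, -1.5, -0.0]
grip_width: 1.002
grip_force: 0.0
time: 8.08
position: [0.5008, 0.1932, 0.1957]
tool_rot: [-1.885, -2.513, 0.001]
ft_force: [0.0, -0.1, 0.1]
grip_width: 1.0
grip_force: 0.0
t 8.0833 pos [0.5008 0.1932 0.1957] yaw 1.854259185054776 z [-0.0004 -0.0002 -1.    ] F [ 0.0129 -0.0772  0.1499] grip 87.02741499328806 0.0 q [ 0.5994  0.229  -1.1434  1.7115  0.2138  1.3395 -0.3003]
shift mm [-0.7699  0.2555 -4.265 ]
```

View pics/p3.png

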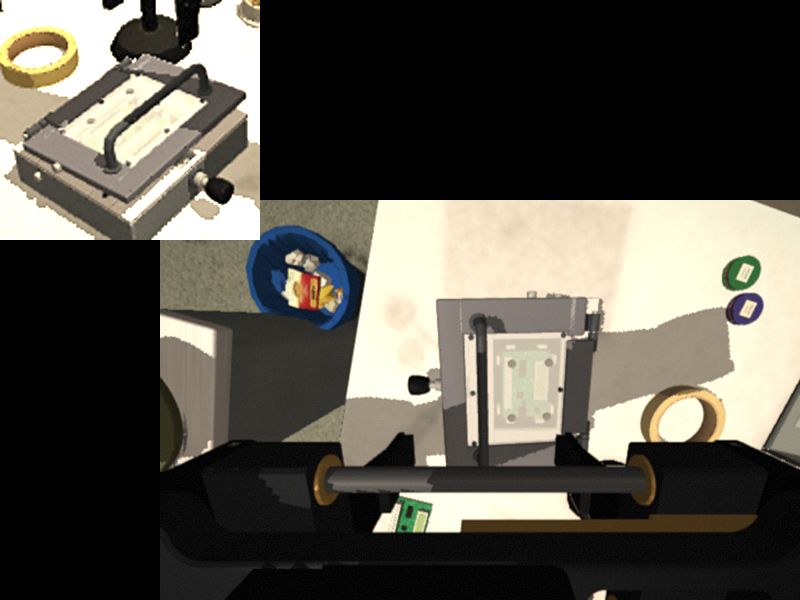

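The knob is back in, the lid is sprung up, and the bar lies midway between the fingers (wrist column about 322 of 640). I'll descend onto it.

```bash
python3 -m crank '[[[0,0,10,0,-1],[0,0,20,0,-1],[0,0,20,0,-1],[0,0,20,0,-0.5],[0,0,12,0,0],[0,0,8,0,0],[0,0,2,0,0],[0,0,0,0,0],[0,0,0,0,0]]]'
python3 - <<'E'
from h import *
w=np.load("w3.npz");c=wcam(w,w["pos"],w["rv"])
P,Q=plane(c,321,122,.122),plane(c,324,245,.122);print(P,Q)
d=np.array([-.294,.956]);n=np.array([.956,.294])
print("bar along fixture x:",P[:2]@n,Q[:2]@n,"tool",w["pos"][:2]@n)
to((.5013,.1925,.103))
E
```

```text
time: 8.93
position: [0.5015, 0.1939, 0.1047]
tool_rot: [1.88, 2.516, 0.002]
ft_force: [0.8, 0.2, -0.5]
grip_width: 0.632
grip_force: 0.0
[0.4773 0.2629 0.122 ] [0.5121 0.1527 0.122 ]
bar along fixture x: 0.5336089691309096 0.5344098091845466 tool 0.5355917383528118
t 8.9333 pos [0.5015 0.1939 0.1047] yaw 1.857786948914287 z [ 0.0012  0.0004 -1.    ] F [ 0.8423  0.2034 -0.4885] grip 55.009398381226106 0.0 q [ 0.5301  0.3272 -1.0932  1.8248  0.3143  1.1788 -0.3767]
shift mm [-1.2625 -0.5748  1.6976]
```

```bash
python3 -m crank '[[[0,-2,1,0,0.6],[0,0,0,0,1],[0,0,0,0,1],[0,0,0,0,1],[0,0,0,0,1],[0,0,0,0,1],[0,0,0,0,1],[0,0,0,0,1],[0,0,0,0,1],[0,0,0,0,1]]]' 25
python3 -c "
from h import *
to((.5013,.1925,.103))"
```

```text
time: 9.77
position: [0.4991, 0.1928, 0.103]
tool_rot: [1.881, 2.516, -0.0]
ft_force: [-0.1, 0.7, 0.5]
grip_width: 0.087
grip_force: 24.1
t 9.7667 pos [0.4991 0.1928 0.103 ] yaw 1.8578801157529674 z [ 0.0002 -0.0001 -1.    ] F [-0.096   0.7499  0.5397] grip 7.539346200752428 24.082067012786865 q [ 0.534   0.3239 -1.0947  1.8316  0.3118  1.1751 -0.3751]
shift mm [-0.941   2.0018 -0.0398]
```

```bash
python3 -m crank '[[[0,3,-5.6,0,1],[0,3,-5.7,0,1],[0,3.7,-5.7,0,1],[0,4,-5.6,0,1],[0,4.4,-5.3,0,1],[0,4.4,-5.2,0,1],[0,5,-4.8,0,1],[0,5,-4.8,0,1],[0,0,0,0,1],[0,0,0,0,1]]]' 30
python3 -c "
from h import *
to((.5013,.1925,.103))"
```

```text
time: 10.6
position: [0.531, 0.2024, 0.1461]
tool_rot: [1.881, 2.516, 0.002]
ft_force: [-0.8, -0.5, -0.1]
grip_width: 0.007
grip_force: 0.0
t 10.6 pos [0.531  0.2024 0.1461] yaw 1.8575767092703348 z [ 0.0011  0.0007 -1.    ] F [-0.8047 -0.5025 -0.0914] grip 0.6031029343088024 0.0 q [ 0.49    0.3595 -1.0815  1.7058  0.3305  1.2754 -0.3759]
shift mm [ -1.099  -31.3471  43.043 ]
```

The grip was lost, so I'll look before doing anything else.

```bash
python3 -m crank '[[[0,0,0,0,0],[0,0,0,0,-0.5]]]'
python3 - <<'E'
from h import *
from bench import get_image,ctrl
import cv2
s=ctrl.get_state();b=get_image("scene");w=get_image("wrist");np.savez("w4.npz",pos=s["position"],rv=s["tool_rot"],**w);np.savez("s4.npz",**b);print(s["time"],s["position"],s["ft_force"])
C=np.zeros((600,800,3),np.uint8);C[200:,160:]=w["pixels"]
C[:300,:350]=cv2.resize(b["pixels"][195:315,182:322],(350,300),interpolation=cv2.INTER_CUBIC)
cv2.imwrite("pics/p4.png",np.clip(C[:,:,::-1]*1.4,0,255).astype(np.uint8))
E
```

```text
time: 10.77
position: [0.5299, 0.202, 0.1453]
tool_rot: [-1.881, -2.516, 0.001]
ft_force: [-0.8, 0.5, -0.1]
grip_width: 0.089
grip_force: 0.0
10.7667 [0.5299 0.202  0.1453] [-0.7639  0.5089 -0.0663]
```

View pics/p4.png

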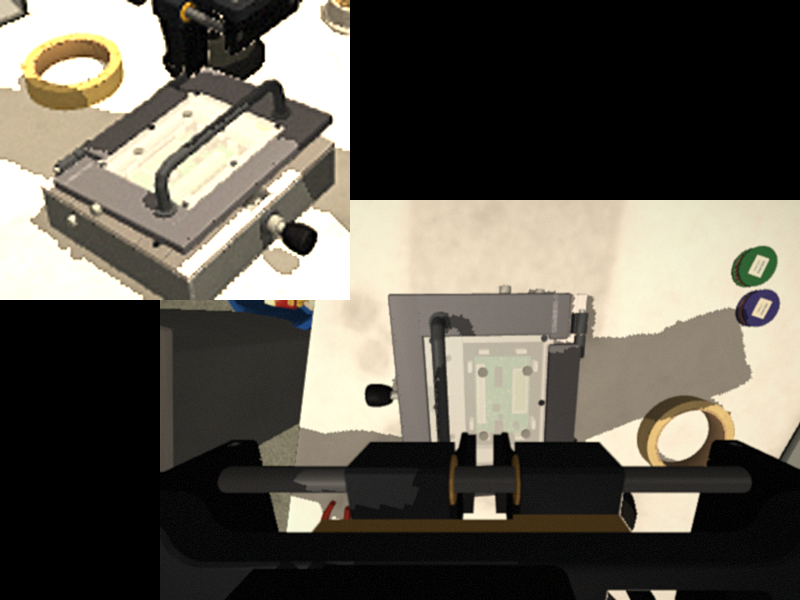

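The wrist view shows the bar at column 278–282, left of the fingers, which hold nothing. The scene view shows the lid still only sprung up and the knob in. I'll triangulate the bar from the two views.

Run:
```python
from h import *
w=np.load("w4.npz");c=wcam(w,w["pos"],w["rv"]);b=np.load("s4.npz")
print("tcp in scene",proj(b,w["pos"]))
n=np.array([.956,.294]);
def pl(i,p,q):
    o,d=ray(i,*p);_,e=ray(i,*q);m=np.cross(d,e);return m/np.linalg.norm(m),o
def tri(A,B):
    (m1,o1),(m2,o2)=A,B;d=np.cross(m1,m2);d/=np.linalg.norm(d)
    M=np.array([m1,m2,[0,1,0]]);p=np.linalg.solve(M,[m1@o1,m2@o2,.1925]);return p,d
W4=pl(c,(280,125),(281,235))
S4=pl(b,(182+165/2.5,195+157/2.5),(182+262/2.5,195+84/2.5))
p,d=tri(W4,S4);print("now",p,d,"along n",p[:2]@n)
w3=np.load("w3.npz");c3=wcam(w3,w3["pos"],w3["rv"]);W3=pl(c3,(321,125),(324,245))
for z in (.10,.11,.122,.13): print(z,[ (plane(cc,*uv,z)[:2]@n).round(4) for cc,uv in((c3,(322.5,180)),(c,(280.5,180)))])
print("hinge n .6538")
```

```text
tcp in scene [257.9165 228.7711]
now [0.4989 0.1925 0.129 ] [ 0.253  -0.9673  0.0176] along n 0.5335661713729613
0.1 [np.float64(0.5338), np.float64(0.5305)]
0.11 [np.float64(0.5339), np.float64(0.5321)]
0.122 [np.float64(0.534), np.float64(0.534)]
0.13 [np.float64(0.5341), np.float64(0.5353)]
hinge n .6538
```

```bash
python3 -m crank '[[[0,0,-12,0,-0.5],[0,-8,-3,0,-0.5],[0,-12,0,0,-0.3],[0,-12,0,0,-0.2],[0,0,15,0,-0.2],[0,0,20,0,-0.2],[0,0,15,0,-0.2],[0,0,10,0,-0.2],[0,0,0,0,0.5],[0,0,0,0,1]]]' 60
python3 -m crank '[[[0,0,0,0,1],[0,0,0,0,1],[0,0,0,0,1],[0,0,0,0,1],[0,0,0,0,1],[0,0,0,0,1],[0,0,0,0,1]]]' 60
python3 -c "
from h import *
to((.4992,.1928,.100))"
```

```text
time: 11.7
position: [0.4993, 0.1931, 0.101]
tool_rot: [-1.881, -2.516, 0.0]
ft_force: [0.7, -0.1, 0.4]
grip_width: 0.518
grip_force: 0.0
time: 12.28
position: [0.4991, 0.1929, 0.1008]
tool_rot: [-1.881, -2.516, 0.002]
ft_force: [-2.1, -1.2, 4.3]
grip_width: 0.095
grip_force: 60.0
t 12.2833 pos [0.4991 0.1929 0.1008] yaw 1.8579593231244151 z [-0.0009 -0.0008 -1.    ] F [-2.0618 -1.2198  4.3238] grip 8.260419817311831 59.991517066955566 q [ 0.5307  0.3277 -1.0925  1.8329  0.3154  1.173  -0.3781]
shift mm [-0.1173  0.1206  0.7809]
```

```bash
python3 -m crank '[[[0,1.5,-2.8,0,1],[0,1.5,-2.8,0,1],[0,1.5,-2.8,0,1],[0,0,0,0,1]]]' 60
python3 -m crank '[[[0,1.7,-2.8,0,1],[0,1.9,-2.8,0,1],[0,2,-2.8,0,1],[0,0,0,0,1]]]' 60
```

```text
time: 12.62
position: [0.5031, 0.1941, 0.109]
tool_rot: [-1.88, -2.515, 0.003]
ft_force: [-3.4, -0.6, -1.4]
grip_width: 0.09
grip_force: 60.0
time: 12.95
position: [0.5082, 0.1956, 0.1178]
tool_rot: [-1.88, -2.515, 0.004]
ft_force: [-7.1, -2.5, 0.3]
grip_width: 0.092
grip_force: 60.0
```

```bash
python3 -m crank '[[[0,2.9,-5.6,0,1],[0,4.0,-5.4,0,1],[0,4.3,-5.2,0,1],[0,0,0,0,1]]]' 60
python3 -c "
from h import *
to((.4992,.1928,.100))"
```

```text
time: 13.28
position: [0.521, 0.1996, 0.1355]
tool_rot: [1.881, 2.516, 0.001]
ft_force: [-6.6, -0.7, 2.2]
grip_width: 0.078
grip_force: 60.1
t 13.2833 pos [0.521  0.1996 0.1355] yaw 1.857537188599569 z [ 0.0009  0.0004 -1.    ] F [-6.6233 -0.6924  2.2177] grip 6.789913811701556 60.069571137428284 q [ 0.5069  0.3444 -1.0881  1.7427  0.3209  1.2488 -0.3736]
shift mm [ -0.3782 -22.8642  35.4747]
```

Run:
```python
from h import *
from bench import get_image,ctrl
import cv2
s=ctrl.get_state();b=get_image("scene");w=get_image("wrist");np.savez("w5.npz",pos=s["position"],rv=s["tool_rot"],**w);np.savez("s5.npz",**b);print(proj(b,s["position"]))
C=np.zeros((600,800,3),np.uint8);C[:400,:466]=cv2.resize(b["pixels"][185:305,182:322],(466,400),interpolation=cv2.INTER_CUBIC)
C[300:,320:]=cv2.resize(w["pixels"][100:300,160:480],(480,300))
cv2.imwrite("pics/p5.png",np.clip(C[:,:,::-1]*1.6,0,255).astype(np.uint8))
```

```text
[261.5136 234.2921]
```

View pics/p5.png

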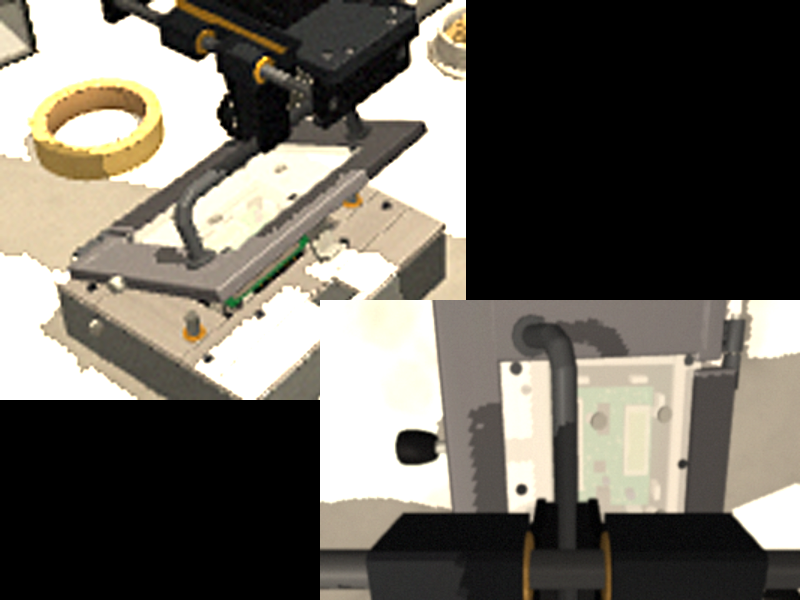

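Lid is up about 20°, board in its nest, and the bar enters the fingers close to their tips (scene crop about (255,148)). I'll measure the bar height relative to the TCP.

Run:
```python
from h import *
w=np.load("w5.npz");c=wcam(w,w["pos"],w["rv"]);b=np.load("s5.npz")
f=np.array([-.294,.956,0])
L=w["pos"]+f*.045   # bar point left of gripper
for h in(0,.005,.01,.015,.02,.025):
    print(h,proj(b,L+[0,0,h]),proj(b,w["pos"]+f*.02+[0,0,h]))
def pl(i,p,q):
    o,d=ray(i,*p);_,e=ray(i,*q);m=np.cross(d,e);return m/np.linalg.norm(m),o
A,B=pl(c,(323.3,167),(324.7,247)),pl(b,(243.6,239),(258.6,229.4))
p=np.linalg.solve(np.array([A[0],B[0],f]),[A[0]@A[1],B[0]@B[1],f@L]);print(p,p-L)
g=cv2=None
```

```text
0 [245.992  246.0949] [254.7485 239.4364]
0.005 [245.7366 244.1769] [254.5274 237.5332]
0.01 [245.4794 242.2457] [254.3049 235.6172]
0.015 [245.2205 240.3012] [254.0808 233.6883]
0.02 [244.9597 238.3432] [253.8552 231.7463]
0.025 [244.6972 236.3717] [253.6281 229.791 ]
[0.5076 0.2426 0.1562] [-0.0002 -0.      0.0207]
```

```bash
python3 -m crank '[[[0,1.6,-2.4,0,1],[0,2.0,-2.4,0,1],[0,2.4,-2.4,0,1],[0,2.4,-2.3,0,1]]]' 60
python3 -c "
from h import *
to((.4992,.1928,.100))"
```

```text
time: 13.72
position: [0.5288, 0.202, 0.144]
tool_rot: [1.881, 2.516, 0.002]
ft_force: [-3.5, 0.2, -0.9]
grip_width: 0.074
grip_force: 58.4
t 13.7167 pos [0.5288 0.202  0.144 ] yaw 1.8577584298113217 z [ 0.0011  0.0007 -1.    ] F [-3.5194  0.1671 -0.9125] grip 6.455925530416154 58.38144063949585 q [ 0.4937  0.356  -1.0832  1.7137  0.3282  1.2699 -0.3754]
shift mm [ -0.4311 -31.0033  43.9508]
```

```bash
python3 -m crank '[[[0,1.5,0,0,1],[0,1.5,0,0,1],[0,1,0,0,1],[0,0,0,0,1]]]' 60
python3 -c "
from h import *
to((.4992,.1928,.100))"
```

```text
time: 14.05
position: [0.5295, 0.2022, 0.1445]
tool_rot: [-1.879, -2.515, 0.009]
ft_force: [-13.0, -4.4, 13.1]
grip_width: 0.076
grip_force: 60.2
t 14.05 pos [0.5295 0.2022 0.1445] yaw 1.8582419010604132 z [-0.0051 -0.0031 -1.    ] F [-13.0229  -4.4151  13.0522] grip 6.602868431980764 60.16301214694977 q [ 0.4845  0.3644 -1.0794  1.7046  0.3339  1.2811 -0.3794]
shift mm [ -0.3689 -31.4866  44.6868]
```

```bash
python3 -m crank '[[[0,-1,-1.5,0,1],[0,1,-3.1,0,1],[0,3.4,-3,0,1],[0,3.5,-3,0,1],[0,3.5,-2.8,0,1],[0,0,0,0,1]]]' 60
python3 -c "
from h import *
to((.4992,.1928,.100))"
```

```text
time: 14.55
position: [0.542, 0.2058, 0.1583]
tool_rot: [-1.881, -2.516, 0.002]
ft_force: [-4.9, -0.1, 4.6]
grip_width: 0.023
grip_force: 2.1
t 14.55 pos [0.542  0.2058 0.1583] yaw 1.857579871864232 z [-0.0011 -0.0004 -1.    ] F [-4.8898 -0.0631  4.5642] grip 1.9779446777868976 2.0640114607522264 q [ 0.4675  0.3788 -1.0734  1.661   0.3429  1.3095 -0.38  ]
shift mm [ -0.3354 -44.6303  58.3443]
```

The bar slipped off again. The chord-like widths (7.5 for a 10 mm bar, 22 for the 25 mm knob) and the picture both say the pads sit higher above the stated TCP than nominal, so I need to go deeper. First I'll raise the tool clear and check the lid state against earlier pictures.

```bash
python3 -m crank '[[[0,0,-8,0,0.5],[0,0,-8,0,-0.2],[0,0,0,0,-0.2],[0,0,0,0,-0.2]]]' 60
python3 - <<'E'
from h import *
from bench import get_image,ctrl
import cv2
s=ctrl.get_state();b=get_image("scene");w=get_image("wrist");np.savez("w6.npz",pos=s["position"],rv=s["tool_rot"],**w);np.savez("s6.npz",**b)
print(s["time"],s["position"],s["ft_force"],s["grip_width"])
R=np.s_[255:310,195:275]
x=b["pixels"][R].astype(int)
for n in("scene0","s2","s4","s5"):print(n,np.abs(np.load(n+".npz")["pixels"][R].astype(int)-x).mean())
C=np.zeros((600,800,3),np.uint8);C[:400,:466]=cv2.resize(b["pixels"][185:305,182:322],(466,400),interpolation=cv2.INTER_CUBIC)
C[300:,320:]=cv2.resize(w["pixels"][100:300,160:480],(480,300))
cv2.imwrite("pics/p6.png",np.clip(C[:,:,::-1]*1.6,0,255).astype(np.uint8))
E
```

```text
time: 14.88
position: [0.5429, 0.2053, 0.1737]
tool_rot: [1.881, 2.514, 0.002]
ft_force: [-0.5, 0.2, 0.2]
grip_width: 0.243
grip_force: 0.0
14.8833 [0.5429 0.2053 0.1737] [-0.5388  0.1966  0.2107] 0.24311627725639237
scene0 26.18969696969697
s2 19.84371212121212
s4 1.8549242424242425
s5 36.14606060606061
```

The lid is back at its sprung-up rest, still unlatched. I'll go back over the bar and deeper this time, in stages while watching the force.

```bash
python3 -m crank '[[[0,-15,0,0,-0.4],[0,-15,0,0,-0.4],[0,-15,0,0,-0.4],[0,0,20,0,-0.4],[0,0,25,0,-0.4],[0,0,20,0,-0.4],[0,0,10,0,-0.4],[0,0,4,0,-0.4],[0,0,4,0,-0.4],[0,0,0,0,-0.4]]]' 60
python3 -c "
from h import *
to((.4992,.1928,.085))"
```

```text
time: 15.82
position: [0.4988, 0.193, 0.0896]
tool_rot: [-1.881, -2.516, -0.0]
ft_force: [-0.8, 0.6, 0.0]
grip_width: 0.697
grip_force: 0.0
t 15.8167 pos [0.4988 0.193  0.0896] yaw 1.8579008158716808 z [-0.      0.0003 -1.    ] F [-0.8211  0.596   0.0029] grip 60.596044331318076 0.0 q [ 0.5219  0.3401 -1.0844  1.8462  0.3284  1.1521 -0.3882]
shift mm [-0.2687  0.3639  4.5818]
```

```bash
python3 -m crank '[[[0,0,2,0,-0.4],[0,0,2,0,-0.4],[0,0,0,0,-0.4]]]'; python3 -m crank '[[[0,0,2,0,-0.4],[0,0,2,0,-0.4],[0,0,0,0,-0.4]]]'
```

```text
time: 16.07
position: [0.4989, 0.1928, 0.0858]
tool_rot: [1.881, 2.516, 0.001]
ft_force: [-0.2, -0.3, -0.7]
grip_width: 0.704
grip_force: 0.0
time: 16.32
position: [0.4985, 0.1926, 0.0812]
tool_rot: [-1.881, -2.516, 0.001]
ft_force: [-0.1, -0.4, 0.2]
grip_width: 0.702
grip_force: 0.0
```

```bash
python3 -m crank '[[[0,0,0,0,0.6],[0,0,0,0,1],[0,0,0,0,1],[0,0,0,0,1],[0,0,0,0,1],[0,0,0,0,1],[0,0,0,0,1],[0,0,0,0,1],[0,0,0,0,1]]]' 60
python3 -c "
from h import *
to((.4992,.1928,.085))"
```

```text
time: 17.07
position: [0.4991, 0.1929, 0.0816]
tool_rot: [1.88, 2.516, 0.001]
ft_force: [1.5, 1.4, -0.7]
grip_width: 0.103
grip_force: 36.2
t 17.0667 pos [0.4991 0.1929 0.0816] yaw 1.8578742948292275 z [ 0.0011  0.0003 -1.    ] F [ 1.4963  1.371  -0.7072] grip 8.992448791388274 36.24248843640089 q [ 0.5142  0.3501 -1.0775  1.8544  0.3396  1.1377 -0.3965]
shift mm [-0.1016  0.0502 -3.4082]
```

```bash
python3 -m crank '[[[0,0,0,0,1],[0,0,0,0,1],[0,1.5,-2.8,0,1],[0,1.5,-2.8,0,1],[0,1.5,-2.8,0,1],[0,1.7,-2.8,0,1],[0,1.8,-2.8,0,1],[0,1.8,-2.8,0,1],[0,0,0,0,1]]]' 60
python3 -m crank '[[[0,1.7,-2.8,0,1],[0,1.9,-2.7,0,1],[0,2,-2.7,0,1],[0,2.1,-2.7,0,1],[0,2.2,-2.6,0,1],[0,2.3,-2.5,0,1],[0,0,0,0,1]]]' 60
python3 -c "
from h import *
to((.4992,.1928,.085))"
```

```text
time: 17.82
position: [0.508, 0.1957, 0.0984]
tool_rot: [-1.881, -2.516, 0.0]
ft_force: [4.6, 1.2, -8.6]
grip_width: 0.09
grip_force: 60.0
time: 18.4
position: [0.5205, 0.1994, 0.114]
tool_rot: [-1.881, -2.516, -0.003]
ft_force: [6.7, 3.4, -12.6]
grip_width: 0.088
grip_force: 60.2
t 18.4 pos [0.5205 0.1994 0.114 ] yaw 1.8578313558027753 z [ 0.001   0.0014 -1.    ] F [  6.6776   3.4096 -12.5851] grip 7.652305166544464 60.22121161222458 q [ 0.4935  0.365  -1.0742  1.7688  0.3412  1.211  -0.3885]
shift mm [ -0.3269 -22.352   28.9823]
```

```bash
python3 -m crank '[[[0,3.5,-2.5,0,1],[0,4.1,-3.5,0,1],[0,4.2,-3.8,0,1],[0,4.4,-3.6,0,1],[0,0,0,0,1]]]' 60
python3 -c "
from h import *
to((.4992,.1928,.085))"
```

```text
time: 18.82
position: [0.5365, 0.2043, 0.1282]
tool_rot: [1.881, 2.516, 0.003]
ft_force: [4.1, 3.7, -12.2]
grip_width: 0.082
grip_force: 61.0
t 18.8167 pos [0.5365 0.2043 0.1282] yaw 1.8577902239726176 z [ 0.0012  0.0016 -1.    ] F [  4.1361   3.6808 -12.2124] grip 7.171501257514193 60.95505282282829 q [ 0.4663  0.3896 -1.0632  1.7135  0.3568  1.2491 -0.3928]
shift mm [ -0.5501 -39.122   43.1081]
```

```bash
python3 -m crank '[[[0,5.5,-3.3,0,1],[0,5.7,-3.6,0,1],[0,5.9,-3.5,0,1],[0,6.1,-3.2,0,1],[0,0,0,0,1]]]' 60
python3 -c "
from h import *
to((.4992,.1928,.085))"
```

```text
time: 19.23
position: [0.5586, 0.2112, 0.1414]
tool_rot: [-1.88, -2.516, -0.002]
ft_force: [2.1, 3.8, -14.2]
grip_width: 0.092
grip_force: 61.5
t 19.2333 pos [0.5586 0.2112 0.1414] yaw 1.8580118986750747 z [ 0.      0.0018 -1.    ] F [  2.0741   3.7616 -14.1652] grip 7.9904747566374965 61.491747200489044 q [ 0.4234  0.4307 -1.0441  1.6408  0.3831  1.2932 -0.4005]
shift mm [ -0.8919 -62.1816  56.3994]
```

```bash
python3 -m crank '[[[0,6.2,-2,0,1],[0,6.4,-2.4,0,1],[0,6.5,-2.1,0,1],[0,6.6,-1.8,0,1],[0,0,0,0,1]]]' 60
python3 - <<'E'
from h import *
from bench import get_image,ctrl
import cv2
to((.4992,.1928,.085))
s=ctrl.get_state();b=get_image("scene");w=get_image("wrist");np.savez("w7.npz",pos=s["position"],rv=s["tool_rot"],**w);np.savez("s7.npz",**b)
C=np.zeros((600,800,3),np.uint8);C[:533,:533]=cv2.resize(b["pixels"][160:320,182:342],(533,533),interpolation=cv2.INTER_CUBIC)
C[400:,480:]=cv2.resize(w["pixels"],(320,200))
cv2.imwrite("pics/p7.png",np.clip(C[:,:,::-1]*1.6,0,255).astype(np.uint8))
E
```

```text
time: 19.65
position: [0.5829, 0.2186, 0.1496]
tool_rot: [-1.879, -2.515, -0.002]
ft_force: [-1.7, 4.2, -11.0]
grip_width: 0.088
grip_force: 60.6
t 19.65 pos [0.5829 0.2186 0.1496] yaw 1.8581606525364889 z [-0.0007  0.0018 -1.    ] F [ -1.6566   4.2396 -11.0221] grip 7.639347295347818 60.627887696027756 q [ 0.3744  0.4793 -1.0209  1.5662  0.4148  1.331  -0.4085]
shift mm [ -1.1663 -87.6069  64.5751]
```

View pics/p7.png

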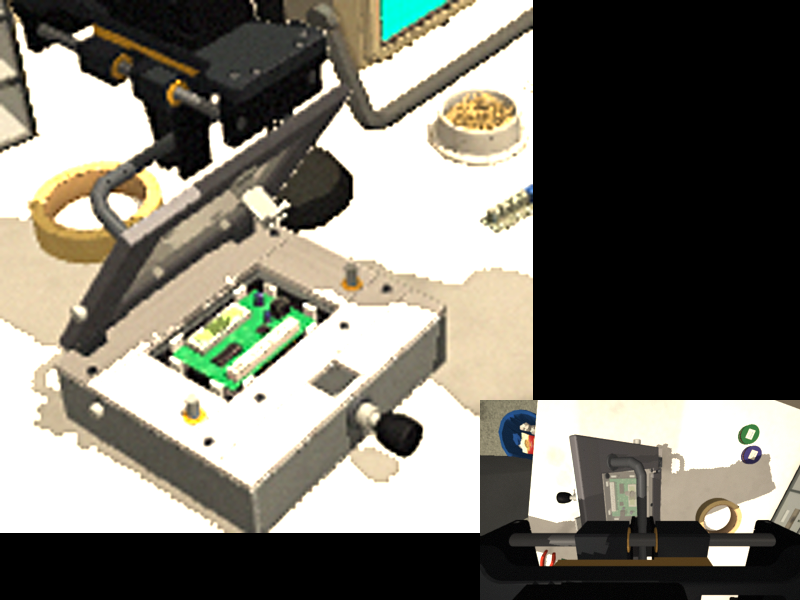

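The lid is held at roughly 56°, the board is in its nest and the knob is in. The lid's front edge runs from crop (124,238) to (347,92). I'll check the angle from these corners.

Run:
```python
from h import *
b=np.load("s7.npz")
n=np.array([.956,.294,0]);f=np.array([-.294,.956,0])
for (U,V),y in(((124,238),.095),((347,92),-.095)):
    o,d=ray(b,182+U/3.33,160+V/3.33);t=(.0362+y-f@o)/(f@d);p=o+d*t
    dx=.6538-n@p;dz=p[2]-.066;print(p,"r",np.hypot(dx,dz),"ang",np.degrees(np.arctan2(dz,dx)),"top-edge offset 2.1 / bottom -1.4")
# predict pixels of the top front edge for some angles
for a in(54,56,58,60):
    th=np.radians(a+2.1);r=.1631
    P=[n*(.6538-r*np.cos(th))+f*(.0362+y)+[0,0,.066+r*np.sin(th)] for y in(.095,-.095)]
    print(a,[((proj(b,q)-[182,160])*3.33).round(0) for q in P])
```

```text
[0.5044 0.2923 0.1994] r 0.15856396318872046 ang 57.29781768502787 top-edge offset 2.1 / bottom -1.4
[0.5603 0.1108 0.194 ] r 0.15399766291241263 ang 56.220336803186306 top-edge offset 2.1 / bottom -1.4
54 [array([130., 239.]), array([353.,  85.])]
56 [array([123., 231.]), array([347.,  78.])]
58 [array([116., 224.]), array([341.,  72.])]
60 [array([109., 216.]), array([334.,  66.])]
```

```bash
python3 -m crank '[[[0,3,-0.5,0,1],[0,3,-0.4,0,1],[0,2.5,-0.3,0,1],[0,1.5,-0.2,0,1],[0,0,0,0,1],[0,0,0,0,1],[0,0,0,0,1],[0,0,0,0,1]]]' 60
python3 - <<'E'
from h import *
from bench import get_image
import cv2
to((.4992,.1928,.085))
b=get_image("scene");np.savez("s8.npz",**b)
C=cv2.resize(b["pixels"][160:320,182:342],(533,533),interpolation=cv2.INTER_CUBIC)
cv2.imwrite("pics/p8.png",np.clip(C[:,:,::-1]*1.6,0,255).astype(np.uint8))
E
```

```text
time: 20.42
position: [0.5911, 0.2211, 0.1511]
tool_rot: [-1.879, -2.516, 0.001]
ft_force: [-2.7, 5.0, -10.6]
grip_width: 0.086
grip_force: 60.5
t 20.4167 pos [0.5911 0.2211 0.1511] yaw 1.8586639181980593 z [-0.0015  0.0006 -1.    ] F [ -2.6834   5.0019 -10.5849] grip 7.472525438043718 60.48894256353378 q [ 0.3567  0.4968 -1.0125  1.5411  0.4266  1.3433 -0.411 ]
shift mm [ -1.1252 -96.0835  66.183 ]
```

View pics/p8.png

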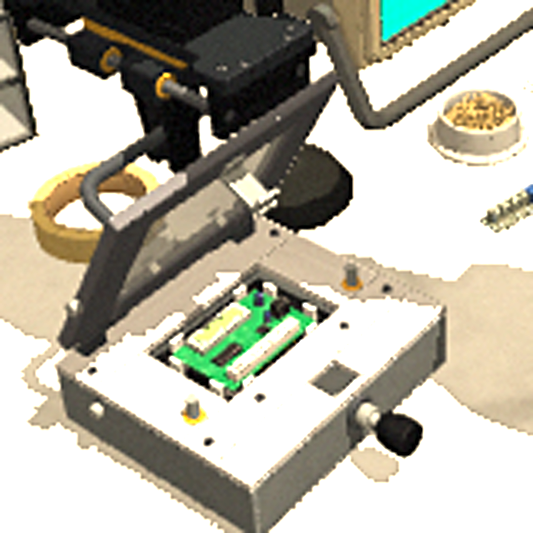

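The lid is up with the board in place and the knob in, and the corners at (108,225) and (337,72) correspond to about 59–60°. I'll nudge it 1 mm more, hold, and check it is still.

```bash
python3 -m crank '[[[0,1,0,0,1],[0,0,0,0,1],[0,0,0,0,1],[0,0,0,0,1],[0,0,0,0,1],[0,0,0,0,1],[0,0,0,0,1],[0,0,0,0,1],[0,0,0,0,1],[0,0,0,0,1]]]' 60
python3 - <<'E'
from h import *
from bench import job,ctrl
to((.4992,.1928,.085));s=ctrl.get_state()
n=s["position"]@[.956,.294,0];a=np.degrees(np.arccos((.6538-n)/.131))-19.7;print("lid",a)
if 58.5<a<61.5 and s["grip_force"]>40 and np.abs(s["qd"]).max()<.02: print(job.close_job())
E
```

```text
time: 21.3
position: [0.5919, 0.2214, 0.1512]
tool_rot: [-1.879, -2.516, 0.001]
ft_force: [-3.9, 3.7, -9.1]
grip_width: 0.087
grip_force: 60.4
t 21.3 pos [0.5919 0.2214 0.1512] yaw 1.8586685639626945 z [-0.0016  0.0004 -1.    ] F [-3.8944  3.6868 -9.137 ] grip 7.605824497827154 60.366201773285866 q [ 0.3548  0.4987 -1.0116  1.5384  0.4278  1.3446 -0.4113]
shift mm [ -1.1365 -96.9503  66.3534]
lid 60.27058494490305
the job is handed in; nothing more can be done
None
```

Job handed in at 21.3 s: the knob was pulled to its stop and sprang back in, the gripper is holding the lid still at about 60° (arm position says 60.3°, the last picture about 59°), and the board is in its nest; on the way up the lid slipped from the gripper twice and fell back to its sprung-up rest, and I did not separately check the other things on the desk.

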